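# Clear the polishing pile into its holders

## Robot

A 6-joint arm with a two-finger parallel gripper is mounted at the origin on a cart in front of the work surface, level with it; the furniture and walls round the work are solid. World frame = base frame: x ahead of the robot, y to its left, z up, the work surface at z = 0. Lengths are in m, angles in rad, forces in N, time in s.
With the tool pointing down it reaches from about 0.4 to 0.925 m from the base axis. Payload 12.5 kg.
Tool frame: the origin (TCP) lies on the front face of the gripper's body, between the roots of the fingers; the fingertips stand 78 mm ahead of it and the grasp point (between the pads) lies 59 mm ahead of it; z points along the fingers, y is the line along which they close (so a half turn about z gives the same grasp; the last joint's range is limited). The gripper opens to 95 mm and grips with 3 to 60 N. Pads are 20 mm wide; open, the fingers measure 119 mm over their backs; the gripper's body (75 mm by 180 mm) begins 59 mm behind the grasp point.
Start: joints at [-1.27, 0.491, 1.559, -0, 1.092, -0.106], TCP at [0.247, -0.574, 0.292] pointing down, gripper open.
Joint ranges: [-3.1, 3.1], [-0.84, 2.19], [0.05, 2.79], [-1.13, 4.28], [0.06, 2.93], [-2.69, 2.69]. Speed limits (rad/s): [2.22, 2.22, 2.79, 3.14, 3.14, 3.14].

## Interface

Orientations are given as a 3x3 rotation matrix whose columns are the frame's x, y, z axes.
In Python, from workcell import observe, camera, camera_info, job_done, silhouettes gives the robot as it stands.
- The arm moves only by the tool arm_command, never from a script. Its argument "targets" is a list of rows, each a list of 7 numbers: the shift along the world's x, y, z in units of 0.02 m (1.0 is 0.02 m), then the turn, a rotation vector about the world's x, y, z in units of 0.1 rad (1.0 is 0.1 rad), then the opening, from 0 (shut) to 1 (fully open). A call has 1 to 12 rows; each row shifts and turns the commanded pose from where the row before left it; what a row does not reach is not made up. A row lasts 1/12 s, in which the tool goes at most 41.7 mm and 7.16 degrees, less where a joint would pass 70% of its speed; a pose out of reach is approached as far as the arm can. A call with a number of a shift or a turn outside -1 to 1 is refused whole. A call with a gripper value outside its range is refused whole. The fingers move at their own pace and stop on an object; "grip_force" is the grip in N (left out, the last holds). Time passes only in rows, so rows that do not move let the fingers close. It gives the time, the measured TCP pose, the force, the opening and the grip force at its end, in the units of the state.
- observe(): the state, without advancing time (a new reading comes with each control period).
- camera(name): name is "scene" or "top" or "wrist"; returns (picture, depth): 480x640x3 uint8, blue, green, red; 480x640 float32, m along the optical axis (not along the pixel's ray), 0 where there is no reading.
- camera_info(name): a dict with "camera_matrix" (3x3 intrinsics, pixels), "k1" (the pictures are not rectified: a ray, as slopes to the right and down, at radius r is drawn at 1 + k1 r^2 times it, then the intrinsics apply), "R" (3x3) and "t" (3): a world point X has camera coordinates R X + t. Camera axes: x right, y down, z forward; pixel columns grow to the right and rows downward; lengths in m; the calibration is good to about 2 mm. A picture is of the moment at which its call begins: read the wrist's pose just before it. camera_info takes no time and is no camera call; for the wrist camera it gives the pose at the moment of the call.
- job_done(): hands the job in; it is judged then, once.
Trained networks look in the newest picture that a camera, given by its name, has taken for a name from the list of things; names that differ only in an ending like _2 or _b are one class to them, and where a whole thing is asked for, a point or a joint stands for the part that bears it (a point fixed in the world has none). Each returns a list of dicts, best first, with "p" (0 to 1); they miss things now and then, are a little off and sometimes report something else, mostly with a low value. They report only what shows in the picture. A call takes as long as a camera call. They do not tell look-alikes from the thing itself.
- silhouettes(label, camera): "mask" (480x640 bool, what is visible of it) and "position" ([row, column] in pixels, amid what is visible of it).
The state is a dict: "t": time; "q": joint angles; "joint_velocities": joint speeds; "joint_efforts": joint torques, N m; "tool_pos": TCP position; "ee_rot": TCP orientation; "wrist_force": force on the tool from outside, world axes, zero at the start; "wrist_torque": the same for the moment, N m; "opening": finger opening in m; "gripper_force": force on a finger pad.
Only numpy, scipy, OpenCV 4.12 (cv2) and the standard library are available. Lean on these libraries where they do the work, as an engineer would, in place of code of your own. Each camera call takes 0.05 s, during which the arm holds its last target. There are 200 camera calls.

## Task

The polishing things are piled on one another beside the sink. Take the pile apart from the top and set each thing down, without dropping it, flat and the right way up inside the grey holder whose pocket is made to its shape and size: the little dish in the small round one, the felt wheel in the large round one, the sanding block in the shorter rectangular one and the long polishing bar in the longer rectangular one. Do not shove or tip over the pot of pins that stands among the holders or the articulator beside them.

Things in the scene. Friction and masses are not known exactly. Their poses are not given: they have to be found in the camera images.
- glass_dish: Small round open dish, 43 mm in diameter, 18 mm high, about 50 g; topmost of the pile at the start. It rests on the sanding block. Origin: centre of its underside; z points up out of its mouth.
- sanding_block: Foam sanding block with flat sides, 34 mm (x) by 66 mm (y) by 22 mm high (z), about 30 g; second from the top, lying on the felt wheel roughly crosswise to the polishing bar. Its ends show beyond the dish. Origin: centre of its underside.
- felt_wheel: Stiff felt polishing wheel lying flat, a rigid disc 61 mm in diameter and 15 mm thick, about 30 g; third from the top, on the polishing bar and wider than it. Origin: centre of its underside; z up.
- polish_bar: Bar of polishing compound in a torn wrapper, 37 mm (x) by 92 mm (y) by 30 mm high (z), about 180 g; lowest of the pile, on the work surface, its ends showing beyond the wheel. Origin: centre of its underside.
- dish_holder: Fixed round saucer of plain grey plastic, 70 mm in diameter outside, pocket 60 mm in diameter; pocket floor 3 mm above the origin, lip top 6.5 mm. Origin: centre of the underside, on the work surface; z up. The small round one, for the dish.
- block_holder: Fixed holder of plain grey plastic: a flat plate with a low rectangular lip, 60 x 92 mm outside, pocket 50 x 82 mm between the lips (long side along its y); pocket floor 3 mm above the origin, lip top 6.5 mm. The lip has a 26 mm thumb gap at the middle of each long side. Origin: centre of the underside, on the work surface; z up. The shorter one, for the sanding block.
- wheel_holder: Fixed round saucer of plain grey plastic, 88 mm in diameter outside, pocket 78 mm in diameter; pocket floor 3 mm above the origin, lip top 6.5 mm. Origin: centre of the underside, on the work surface; z up. The large round one, for the felt wheel.
- bar_holder: Fixed holder of plain grey plastic: a flat plate with a low rectangular lip, 64 x 118 mm outside, pocket 54 x 108 mm between the lips (long side along its y); pocket floor 3 mm above the origin, lip top 6.5 mm. The lip has a 26 mm thumb gap at the middle of each long side. Origin: centre of the underside, on the work surface; z up. The longer one, for the polishing bar.
- pin_pot: Clear open pot of brass pins, 54 mm in diameter, 50 mm high, standing loose among the holders; not to be moved. Origin: centre of its underside; z up.
- articulator: Small hinged dental articulator with plaster casts, 78 x 66 mm, 80 mm high, standing loose to the right of the holders; not to be moved. Origin: centre of its underside; z up.
Mind the look-alikes: they are no part of the job. Leave any blue or green look-alike of the glass_dish alone.

How it is judged:
At the end, for the whole second after the job is handed in: Each of the four things lies in its own holder: centre within 13 mm of the holder's centre (anywhere inside the pocket is within that), underside on the pocket floor (within 2 mm), upright within 0.08 rad, at rest (horizontal distance between glass_dish and dish_holder below 0.013 m and z of glass_dish in the frame of dish_holder between 0 and 0.005 m and angle between each of glass_dish, sanding_block, felt_wheel, polish_bar's own z axis and vertical below 0.08 rad and linear speed of each of glass_dish, sanding_block, felt_wheel, polish_bar below 0.02 m/s and angular speed of each of glass_dish, sanding_block, felt_wheel, polish_bar below 0.2 rad/s and horizontal distance between sanding_block and block_holder below 0.013 m and z of sanding_block in the frame of block_holder between 0 and 0.005 m and horizontal distance between felt_wheel and wheel_holder below 0.013 m and z of felt_wheel in the frame of wheel_holder between 0 and 0.005 m and horizontal distance between polish_bar and bar_holder below 0.013 m and z of polish_bar in the frame of bar_holder between 0 and 0.005 m); the robot touches nothing.
It fails at once if a thing is dropped: it moves faster than 0.85 m/s (a free fall of about 37 mm) without touching the fingers ((linear speed of glass_dish above 0.85 m/s and contact force between the fingers and glass_dish below 0.01 N) or (linear speed of sanding_block above 0.85 m/s and contact force between the fingers and sanding_block below 0.01 N) or (linear speed of felt_wheel above 0.85 m/s and contact force between the fingers and felt_wheel below 0.01 N) or (linear speed of polish_bar above 0.85 m/s and contact force between the fingers and polish_bar below 0.01 N)).
It fails at once if the pot of pins or the articulator is shoved more than 20 mm or tipped by more than 0.4 rad (distance of any of pin_pot, articulator from where it was at the start of the episode above 0.02 m or angle between any of pin_pot, articulator's own z axis and vertical above 0.4 rad).
It also fails if it takes over 109 s, if anything falls off the work surface, if the arm or the gripper's body presses on something with over 40 N, if the wrist force passes 120 N, or if a joint passes its speed limit or range.

## Working session

There is one attempt and no reset: what is moved stays moved. The work goes in short steps, Python scripts to look and compute and a tool call to move; the robot and the scene stay as the last step left them, time stands still between calls to the robot, and variables do not carry over. Pictures are saved under pics/ and viewed, at most 14 in all, crops included, and the job is handed in when it is done.

Besides the shell and the picture viewer there is one more tool, called as name(argument=value, ...), one argument or row to a line, values as JSON. arm_command: Moves the arm, as the interface text tells. Shifts and turns lie within -1 to 1; 1 stands for 0.02 m of shift or 0.1 rad of turn. Its arguments: {"type":"object","properties":{"targets":{"type":"array","items":{"type":"array","items":{"type":"number","minimum":-1,"maximum":1}}},"grip_force":{"type":"number"}},"required":["targets"]}

```bash
ls; mkdir -p pics
python3 - <<'E'
from workcell import *
import cv2,numpy as np
s=observe();print(s['t'],s['tool_pos'],s['ee_rot'],s['opening'])
for c in('scene','top'):
    p,d=camera(c);cv2.imwrite(f'pics/{c}0.png',p);np.save(f'{c}_d.npy',d)
    i=camera_info(c);print(c,i)
E
```

```text
pics
0.0 [ 0.24726475 -0.57382796  0.29165307] [[ 9.18389479e-01  3.95677460e-01 -3.36561751e-04]
 [ 3.95677584e-01 -9.18388841e-01  1.08917838e-03]
 [ 1.21868780e-04 -1.13345991e-03 -9.99999350e-01]] 0.09510153438092893
scene {'camera_matrix': array([[447.23786945,   0.        , 315.51668298],
       [  0.        , 447.23786945, 236.00815195],
       [  0.        ,   0.        ,   1.        ]]), 'k1': -0.005128493638526221, 'R': array([[ 0.80586194, -0.59168988, -0.02212744],
       [-0.29017575, -0.36208233, -0.88582979],
       [ 0.51612457,  0.72027736, -0.46348242]]), 't': array([-0.58991031,  0.14577872,  0.87898403])}
top {'camera_matrix': array([[440.25131192,   0.        , 321.99378755],
       [  0.        , 440.25131192, 237.49735588],
       [  0.        ,   0.        ,   1.        ]]), 'k1': -0.06176019731803868, 'R': array([[-0.02006734, -0.99979125, -0.00384042],
       [-0.99484448,  0.02034967, -0.0993496 ],
       [ 0.09940701,  0.00182694, -0.99504518]]), 't': array([-0.24105234,  0.57016008,  0.87100234])}
```

View pics/scene0.png

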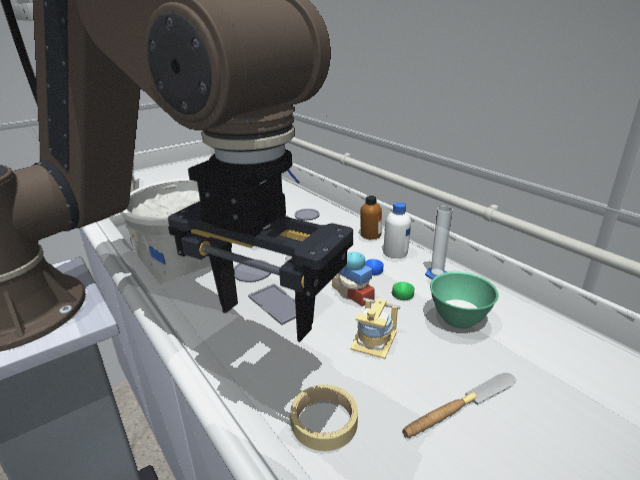

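View pics/top0.png

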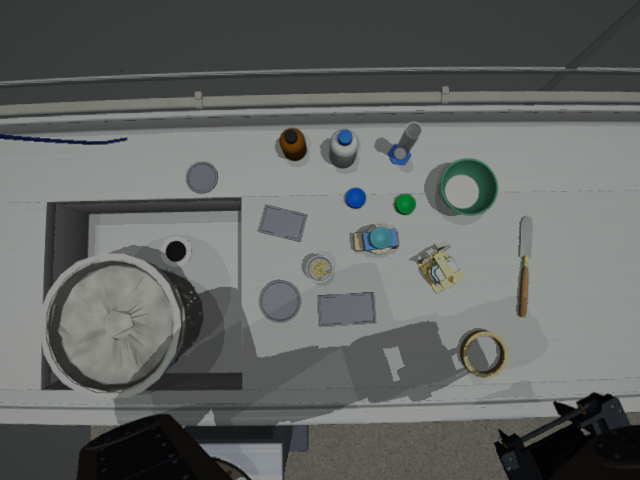

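The top view shows the pile at (378,238): teal dish on the blue block, on the white wheel, on the bar. Holders are dish (202,177), block (283,222), wheel (280,301) and bar (347,309). The pot is at (319,267) and the articulator at (439,268).
Dish candidates: teal (380,238) on the pile, blue (356,198), green (405,204), and the big green bowl (468,187). By the description it is the teal one on the sanding block, which I'll check in a crop.

```bash
cat > h.py <<'E'
from workcell import *
import cv2,numpy as np
def cloud(cam,d,m):
    """world points of masked pixels, from depth"""
    i=camera_info(cam);v,u=np.nonzero(m&(d>0));K=i['camera_matrix']
    r=cv2.undistortPoints(np.float64(np.c_[u,v])[:,None],K,np.array([i['k1'],0,0,0.]))[:,0]
    P=np.c_[r,np.ones(len(r))]*d[v,u][:,None]
    return (P-i['t'])@i['R']
def project(cam,X):
    i=camera_info(cam);return cv2.projectPoints(np.float64(X).reshape(-1,1,3),cv2.Rodrigues(i['R'])[0],i['t'],i['camera_matrix'],np.array([i['k1'],0,0,0.]))[0][:,0]
def rect(P):
    c,(w,h),a=cv2.minAreaRect(np.float32(P[:,:2]*1000));
    if w>h: w,h,a=h,w,a-90
    # a+90: heading of long side (deg from x)
    return np.round(c,1),np.round((w,h),1),round((a+90+90)%180-90,1)
NAMES=['glass_dish','sanding_block','felt_wheel','polish_bar','dish_holder','block_holder','wheel_holder','bar_holder','pin_pot','articulator']
E
python3 - <<'E'
from h import *
p,d=camera('top')
cv2.imwrite('pics/crop0.png',cv2.resize(p[170:300,320:470],None,fx=5,fy=4.6,interpolation=cv2.INTER_CUBIC))
for n in NAMES:
    for s in silhouettes(n,'top')[:3]:
        if s['p']<.3: continue
        m=s['mask'];P=cloud('top',d,m)
        z=np.percentile(P[:,2],[5,50,95])
        print(n,round(s['p'],2),np.round(s['position']),m.sum(),'z',np.round(z*1000,1),'med',np.round(np.median(P[:,:2],0)*1000,1),'rect',rect(P), 'circ',np.round(cv2.minEnclosingCircle(np.float32(P[:,:2]*1000))[1],1))
E
```

```text
glass_dish 0.98 [237. 382.] 441 z [70.8 83.6 88.4] med [ 558.1 -363.9] rect (array([ 559.7, -365.6]), array([45.7, 47.2]), 88.9) circ 25.9
glass_dish 0.67 [205. 404.] 344 z [ 7.3 15.  19.8] med [ 634.4 -426. ] rect (array([ 633.6, -425.8]), array([40.4, 41.3]), -5.9) circ 21.9
glass_dish 0.61 [196. 353.] 333 z [ 8.3 15.3 19.8] med [ 649.3 -322.5] rect (array([ 649.1, -322.7]), array([41.1, 41.4]), -27.7) circ 21.7
sanding_block 0.66 [240. 368.] 243 z [57.4 69.2 72.3] med [ 553.3 -345.3] rect (array([ 556.3, -369.1]), array([33.8, 74.4]), -81.2) circ 38.9
felt_wheel 0.41 [247. 378.] 132 z [42.5 45.7 48.5] med [ 537.6 -364.9] rect (array([ 557.3, -363.1]), array([38.3, 59.6]), 16.2) circ 30.4
polish_bar 0.55 [239. 356.] 176 z [23.4 30.9 35.1] med [ 555.9 -325.1] rect (array([ 557.9, -324.7]), array([18.3, 40.1]), -1.0) circ 20.5
dish_holder 0.7 [179. 202.] 854 z [1.4 4.4 8.4] med [703.2   3.6] rect (array([703.6,   3.6]), array([71.4, 71.6]), 44.4) circ 37.2
block_holder 0.78 [222. 284.] 1220 z [1.1 4.1 8.3] med [ 601.1 -169.1] rect (array([ 601.4, -168.2]), array([62.8, 93.9]), 73.6) circ 52.6
wheel_holder 0.74 [302. 283.] 1434 z [1.2 4.3 8.4] med [ 437.  -163.1] rect (array([ 437.9, -163.6]), array([84.8, 88.3]), -46.2) circ 44.9
bar_holder 0.58 [308. 346.] 1811 z [1.2 4.1 7.8] med [ 417.7 -300.8] rect (array([ 417.5, -300.7]), array([ 67.9, 118.8]), -86.5) circ 64.9
pin_pot 0.72 [269. 320.] 615 z [ 0.6 15.4 51.5] med [ 502.1 -245.3] rect (array([ 502.4, -246.5]), array([54.7, 56.2]), -46.1) circ 29.9
articulator 0.62 [270. 443.] 1227 z [ 4.1 58.2 67. ] med [ 494.4 -486.4] rect (array([ 496.1, -498.6]), array([76.4, 81.5]), 30.2) circ 53.5
```

View pics/crop0.png

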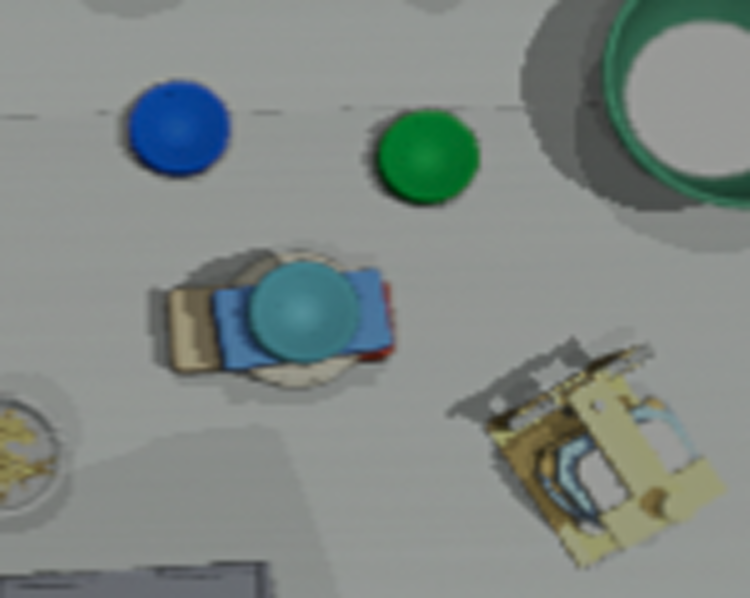

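The crop confirms the teal dish (300,310 in the crop) sits on the blue block, on the cream wheel, on the bar. The blue and green look-alikes lie on the table. Next I move above the pile and look with the wrist camera.

arm_command(
  targets=[
    [1, 0.65, 0, 0, 0, 0.8, 1],
    [1, 0.65, 0, 0, 0, 0.8, 1],
    [1, 0.65, 0, 0, 0, 0.8, 1],
    [1, 0.65, 0, 0, 0, 0.8, 1],
    [1, 0.65, 0, 0, 0, 0.8, 1],
    [1, 0.65, 0, 0, 0, 0.8, 1],
    [1, 0.65, 0, 0, 0, 0.8, 1],
    [1, 0.65, 0, 0, 0, 0.8, 1],
  ],
  grip_force=12,
)

```text
t: 1.32
tool_pos: [0.4082, -0.4693, 0.2923]
ee_rot: [[0.497, 0.868, 0.0], [0.868, -0.497, -0.0], [-0.0, 0.0, -1.0]]
wrist_force: [-0.1, -0.2, 0.3]
opening: 0.095
gripper_force: 0.0
```

arm_command(
  targets=[
    [1, 0.65, 0, 0, 0, 0.8, 1],
    [1, 0.65, 0, 0, 0, 0.8, 1],
    [1, 0.65, 0, 0, 0, 0.8, 1],
    [1, 0.65, 0, 0, 0, 0.9, 1],
    [1, 0.65, 0, 0, 0, 0.9, 1],
    [0.5, 0.65, 0, 0, 0, 0.9, 1],
    [0, 0.65, 0, 0, 0, 0.9, 1],
    [0, 0.6, 0, 0, 0, 0.9, 1],
    [0, 0, 0, 0, 0, 0, 1],
    [0, 0, 0, 0, 0, 0, 1],
  ],
)

```text
t: 2.15
tool_pos: [0.5175, -0.3669, 0.2925]
ee_rot: [[-0.163, 0.987, 0.0], [0.987, 0.163, -0.0], [-0.0, 0.0, -1.0]]
wrist_force: [0.6, -0.2, 1.1]
opening: 0.0952
gripper_force: 0.0
```

```bash
cat >> h.py <<'E'
def st():
    s=observe();R=s['ee_rot'];print('t',round(s['t'],2),'tcp',np.round(s['tool_pos']*1000,1),'yaw',round(np.degrees(np.arctan2(R[1,0],R[0,0])),2),'z',np.round(R[:,2],4),'open',round(s['opening']*1000,1),'F',np.round(s['wrist_force'],1),'g',round(float(np.max(s['gripper_force'])),1),'q6',round(s['q'][5],2));return s
def look(cam,names,save=None,top=1,zr=None):
    p,d=camera(cam)
    if save: cv2.imwrite('pics/'+save,p)
    for n in names:
        for s in silhouettes(n,cam)[:top]:
            if s['p']<.3: continue
            P=cloud(cam,d,s['mask']);zz=np.percentile(P[:,2],95)
            T=P[P[:,2]>zz-.006]  # top face only
            print(cam,n,round(s['p'],2),np.round(s['position']),'z95',round(zz*1000,1),'med',np.round(np.median(P,0)*1000,1),'top rect',*rect(T),'circ',np.round(cv2.minEnclosingCircle(np.float32(T[:,:2]*1000))[0],1))
    return p,d
E
python3 - <<'E'
from h import *
st()
look('wrist',NAMES[:4],'w1.png')
E
```

```text
t 2.15 tcp [ 517.5 -366.9  292.5] yaw 99.4 z [ 3.e-04 -3.e-04 -1.e+00] open 95.2 F [ 0.6 -0.2  1.1] g 0.0 q6 -0.88
wrist glass_dish 0.77 [185. 470.] z95 20.0 med [ 649.4 -322.7   16.3] top rect [ 649.5 -322.9] [42.  42.2] -87.7 circ [ 649.5 -322.9]
wrist sanding_block 0.69 [198. 357.] z95 71.7 med [ 551.4 -343.1   70.3] top rect [ 555.9 -365.4] [34.6 66.4] -82.9 circ [ 556.2 -364.9]
wrist felt_wheel 0.8 [220. 335.] z95 48.4 med [ 536.  -364.2   46.9] top rect [ 552.6 -357.8] [39.1 58.3] 35.3 circ [ 557.8 -365.3]
wrist polish_bar 0.81 [174. 358.] z95 33.5 med [ 552.3 -325.    32. ] top rect [ 557.5 -361. ] [37.2 90. ] -87.6 circ [ 557.6 -361.1]
```

View pics/w1.png

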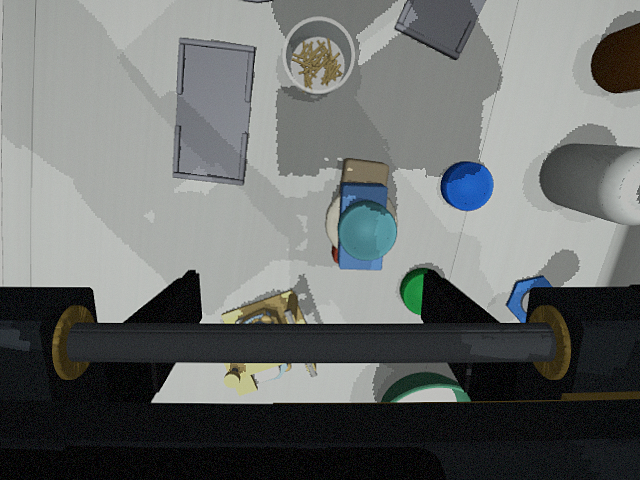

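The wrist view shows the whole pile: teal dish (366,230), block, wheel (335,220), bar end (365,172). Its block, wheel and bar positions agree with the top camera. Now I need a precise dish fit and a check of which way up it is.

Run:
```python
from h import *
for cam in('wrist','top'):
    p,d=camera(cam)
    for s in silhouettes('glass_dish',cam):
        P=cloud(cam,d,s['mask']);m=np.median(P,0)
        if m[2]<.05: continue
        c,r=cv2.minEnclosingCircle(np.float32(P[P[:,2]>.08][:,:2]*1000))
        R=np.hypot(*(P[:,:2]*1000-c).T)
        print(cam,s['p'],s['position'],np.round(c,1),round(r,1),[ (a,round(np.median(P[(R>=a)&(R<a+4),2])*1000,1)) for a in range(0,24,4) if ((R>=a)&(R<a+4)).any()])
# obstacles along the back near dish holder
p,d=camera('top');P=cloud('top',d,np.ones(d.shape,bool))
m=(abs(P[:,1]-.004)<.06)&(P[:,0]>.6)
for x in np.arange(.6,.95,.03):
    k=m&(abs(P[:,0]-x)<.015); print(round(x,2),np.round(np.percentile(P[k,2],98),3) if k.any() else '-',end=' ')
```

```text
wrist 0.66 [228.1, 366.1] [ 558.  -362.6] 21.8 [(0, np.float64(78.8)), (4, np.float64(79.5)), (8, np.float64(80.7)), (12, np.float64(84.8)), (16, np.float64(87.8)), (20, np.float64(87.1))]
0.6 -0.175 0.63 -0.175 0.66 0.006 0.69 0.008 0.72 0.008 0.75 0.004 0.78 0.004 0.81 0.216 0.84 0.422 0.87 - 0.9 - 0.93 -
```

The dish is upright (middle lower than rim), at (558,-363), rim about 87. The wall near x=0.8 means I must turn the gripper broadside for the dish holder. Now to grasp the dish.

arm_command(
  targets=[
    [0.7, 0.07, 0, 0, 0, 0, 1],
    [0.7, 0.07, 0, 0, 0, 0, 1],
    [0.62, 0.05, 0, 0, 0, 0, 1],
    [0, 0, -1, 0, 0, 0, 1],
    [0, 0, -1, 0, 0, 0, 1],
    [0, 0, -1, 0, 0, 0, 1],
    [0, 0, -1, 0, 0, 0, 1],
    [0, 0, -1, 0, 0, 0, 1],
    [0, 0, -1, 0, 0, 0, 1],
    [0, 0, -0.7, 0, 0, 0, 1],
    [0, 0, -0.3, 0, 0, 0, 1],
    [0, 0, 0, 0, 0, 0, 1],
  ],
  grip_force=10,
)

```text
t: 3.65
tool_pos: [0.5574, -0.363, 0.1509]
ee_rot: [[-0.165, 0.986, -0.002], [0.986, 0.165, 0.001], [0.002, -0.001, -1.0]]
wrist_force: [0.0, 0.4, -0.2]
opening: 0.0951
gripper_force: 0.0
```

Run:
```python
from h import *
st()
p,d=camera('top');P=cloud('top',d,np.ones(d.shape,bool))
hi=P[(P[:,2]>.06)&(P[:,0]>.58)&(P[:,0]<.78)&(P[:,1]>-.6)&(P[:,1]<-.05)]
for y in np.arange(-.58,-.05,.03):
    k=hi[abs(hi[:,1]-y)<.015]
    print(round(y,2),np.round([k[:,0].min(),k[:,0].max(),k[:,2].max()],3) if len(k) else '-')
```

```text
t 3.65 tcp [ 557.4 -363.   150.9] yaw 99.5 z [-0.0017  0.0014 -1.    ] open 95.1 F [ 0.   0.4 -0.2] g 0.0 q6 -0.84
-0.58 [0.603 0.711 0.072]
-0.55 [0.6   0.716 0.071]
-0.52 [0.602 0.713 0.071]
-0.49 [0.618 0.696 0.073]
-0.46 -
-0.43 [0.728 0.759 0.16 ]
-0.4 [0.58  0.757 0.378]
-0.37 [0.58  0.649 0.389]
-0.34 [0.58  0.643 0.412]
-0.31 [0.58  0.771 0.421]
-0.28 [0.716 0.772 0.129]
-0.25 -
-0.22 [0.732 0.779 0.108]
-0.19 [0.731 0.779 0.108]
-0.16 [0.745 0.764 0.082]
-0.13 -
-0.1 -
-0.07 -
```

arm_command(
  targets=[
    [0, 0, 0, 0, 0, 0, 0.6],
    [0, 0, 0, 0, 0, 0, 0.4],
    [0, 0, 0, 0, 0, 0, 0.2],
    [0, 0, 0, 0, 0, 0, 0],
    [0, 0, 0, 0, 0, 0, 0],
    [0, 0, 0, 0, 0, 0, 0],
    [0, 0, 0, 0, 0, 0, 0],
    [0, 0, 0, 0, 0, 0, 0],
  ],
  grip_force=10,
)

```text
t: 4.37
tool_pos: [0.5577, -0.3632, 0.1523]
ee_rot: [[-0.165, 0.986, 0.0], [0.986, 0.165, 0.0], [0.0, 0.0, -1.0]]
wrist_force: [0.0, -0.9, 0.4]
opening: 0.0473
gripper_force: 0.0
```

arm_command(
  targets=[
    [0, 0, 0, 0, 0, 0, 0],
    [0, 0, 0, 0, 0, 0, 0],
    [0, 0, 0, 0, 0, 0, 0],
    [0, 0, 0, 0, 0, 0, 0],
    [0, 0, 0, 0, 0, 0, 0],
  ],
)

```text
t: 4.78
tool_pos: [0.5577, -0.3632, 0.1523]
ee_rot: [[-0.165, 0.986, 0.0], [0.986, 0.165, 0.0], [-0.0, 0.0, -1.0]]
wrist_force: [-0.5, 0.1, -0.3]
opening: 0.042
gripper_force: 10.0
```

arm_command(
  targets=[
    [0, 0, 0.3, 0, 0, 0, 0],
    [0, 0, 0.7, 0, 0, 0, 0],
    [0, 0, 1, 0, 0, 0, 0],
    [0, 0, 1, 0, 0, 0, 0],
    [0, 0, 1, 0, 0, 0, 0],
    [0, 0.4, 0.5, 0, 0, 0.4, 0],
    [0.36, 0.9, 0.5, 0, 0, 0.7, 0],
    [0.36, 0.9, 0, 0, 0, 0.8, 0],
    [0.36, 0.9, 0, 0, 0, 0.8, 0],
    [0.36, 0.9, 0, 0, 0, 0.8, 0],
    [0.36, 0.9, 0, 0, 0, 0.8, 0],
    [0.36, 0.9, 0, 0, 0, 0.8, 0],
  ],
)

```text
t: 5.78
tool_pos: [0.6012, -0.2463, 0.2527]
ee_rot: [[-0.629, 0.778, 0.0], [0.778, 0.629, -0.0], [-0.0, 0.0, -1.0]]
wrist_force: [0.3, -0.5, -0.6]
opening: 0.0421
gripper_force: 10.0
```

arm_command(
  targets=[
    [0.36, 0.9, 0, 0, 0, 0.8, 0],
    [0.36, 0.9, 0, 0, 0, 0.8, 0],
    [0.36, 0.9, 0, 0, 0, 0.8, 0],
    [0.36, 0.9, 0, 0, 0, 0.8, 0],
    [0.36, 0.9, 0, 0, 0, 0.8, 0],
    [0.36, 0.9, 0, 0, 0, 0.8, 0],
    [0.36, 0.9, 0, 0, 0, 0.8, 0],
    [0.36, 0.9, 0, 0, 0, 0.8, 0],
    [0.36, 0.9, 0, 0, 0, 0.8, 0],
    [0.36, 0.9, 0, 0, 0, 0.8, 0],
    [0.36, 0.9, 0, 0, 0, 0.8, 0],
    [0, 0, 0, 0, 0, 0, 0],
  ],
)

```text
t: 6.78
tool_pos: [0.6809, -0.0462, 0.2525]
ee_rot: [[-1.0, 0.008, 0.0], [0.008, 1.0, 0.001], [-0.0, 0.001, -1.0]]
wrist_force: [-0.1, -0.2, -0.0]
opening: 0.0421
gripper_force: 10.0
```

Run:
```python
from h import *
s=st()
p,d=look('wrist',['glass_dish','dish_holder'],'w2.png')
look('top',['glass_dish','dish_holder'],None,3)
look('top',NAMES[4:])
```

```text
t 6.78 tcp [680.9 -46.2 252.5] yaw 179.54 z [ 5.e-04  7.e-04 -1.e+00] open 42.1 F [-0.1 -0.2 -0. ] g 10.0 q6 -1.73
wrist glass_dish 0.56 [290. 311.] z95 188.8 med [674.6 -48.4 184. ] top rect [669.7 -48.3] [39.6 41.7] 88.8 circ [673.8 -48.9]
wrist dish_holder 0.58 [242. 374.] z95 8.9 med [699.1   3.6   5.3] top rect [700.5  -4.9] [67.3 81.3] 80.1 circ [697.2  -9.5]
top glass_dish 0.87 [194. 354.] z95 19.8 med [ 649.8 -323.4   14.4] top rect [ 649.6 -323. ] [41.5 42.4] -46.8 circ [ 649.6 -322.9]
top glass_dish 0.78 [207. 405.] z95 19.9 med [ 634.6 -428.5   15.4] top rect [ 634.1 -427.1] [41.  42.2] 85.8 circ [ 633.9 -427. ]
top glass_dish 0.45 [172. 200.] z95 188.7 med [662.1 -46.3 185.6] top rect [663.  -46.9] [ 8.9 23.7] 61.3 circ [664.7 -47.8]
top dish_holder 0.94 [183. 201.] z95 9.9 med [689.6   6.    4.6] top rect [686.3 -14.4] [ 44.3 109.5] 80.8 circ [684. -14.]
top dish_holder 0.6 [268. 320.] z95 52.0 med [ 503.5 -245.1   16. ] top rect [ 502.  -244.9] [51.7 53.2] 43.7 circ [ 501.8 -245.1]
top dish_holder 0.93 [181. 201.] z95 9.5 med [690.1   7.7   4.6] top rect [666.9 -40.5] [ 53.5 174.6] 58.0 circ [655.8 -33.6]
top block_holder 0.94 [224. 283.] z95 8.1 med [ 600.6 -168.9    4.3] top rect [ 600.7 -168.8] [58.7 89.7] 74.2 circ [ 600.8 -169. ]
top wheel_holder 0.79 [302. 282.] z95 8.2 med [ 436.8 -162.5    4.3] top rect [ 437.3 -162.9] [86.4 87.6] 88.9 circ [ 437.  -162.3]
top bar_holder 0.61 [306. 347.] z95 8.1 med [ 418.  -299.9    4.2] top rect [ 418.2 -299.3] [ 64.5 117.4] -87.7 circ [ 417.7 -299. ]
top pin_pot 0.92 [266. 319.] z95 51.2 med [ 503.7 -244.9   14.9] top rect [ 502.5 -245.4] [47.7 51.4] -1.1 circ [ 502.3 -244.3]
top articulator 0.76 [271. 442.] z95 66.9 med [ 494.  -486.4   58.2] top rect [ 497.1 -491.7] [56.5 69.7] 30.5 circ [ 497.4 -491.4]
```

View pics/w2.png

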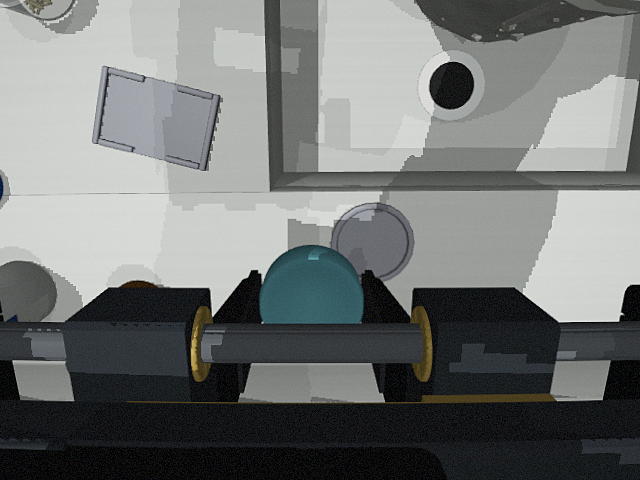

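Wrist view: the dish is held level between the fingers (311,290), with the holder at (373,242). I go over it and down, leaving about 1 mm.

arm_command(
  targets=[
    [0.4, 0.85, 0, 0, 0, 0, 0],
    [0.4, 0.85, 0, 0, 0, 0, 0],
    [0.34, 0.83, 0, 0, 0, 0, 0],
    [0, 0, -1, 0, 0, 0, 0],
    [0, 0, -1, 0, 0, 0, 0],
    [0, 0, -1, 0, 0, 0, 0],
    [0, 0, -1, 0, 0, 0, 0],
    [0, 0, -1, 0, 0, 0, 0],
    [0, 0, -1, 0, 0, 0, 0],
    [0, 0, -1, 0, 0, 0, 0],
    [0, 0, -0.7, 0, 0, 0, 0],
    [0, 0, 0, 0, 0, 0, 0],
  ],
)

```text
t: 8.43
tool_pos: [0.7019, 0.0018, 0.0951]
ee_rot: [[-1.0, 0.015, -0.005], [0.015, 1.0, 0.001], [0.005, 0.0, -1.0]]
wrist_force: [0.9, 0.5, -0.9]
opening: 0.0424
gripper_force: 10.0
```

arm_command(
  targets=[
    [0, 0, -0.2, 0, 0, 0, 0],
    [0, 0, -0.2, 0, 0, 0, 0],
    [0, 0, 0, 0, 0, 0, 0],
    [0, 0, 0, 0, 0, 0, 0],
  ],
)

```text
t: 8.77
tool_pos: [0.7032, 0.0014, 0.091]
ee_rot: [[-1.0, 0.015, 0.001], [0.015, 1.0, -0.0], [-0.001, -0.0, -1.0]]
wrist_force: [-0.1, -0.5, -0.2]
opening: 0.042
gripper_force: 10.0
```

arm_command(
  targets=[
    [0, 0.1, -0.1, 0, 0, 0, 0],
    [0, 0, 0, 0, 0, 0, 0],
    [0, 0, 0, 0, 0, 0, 0],
  ],
)

```text
t: 9.02
tool_pos: [0.703, 0.0035, 0.0886]
ee_rot: [[-1.0, 0.015, 0.0], [0.015, 1.0, 0.0], [-0.0, 0.0, -1.0]]
wrist_force: [0.1, -0.2, -0.8]
opening: 0.0422
gripper_force: 10.0
```

arm_command(
  targets=[
    [0, 0, 0, 0, 0, 0, 0.5],
    [0, 0, 0, 0, 0, 0, 0.5],
    [0, 0, 0, 0, 0, 0, 0.6],
    [0, 0, 0, 0, 0, 0, 0.6],
    [0, 0, 0, 0, 0, 0, 0.8],
    [0, 0, 0, 0, 0, 0, 0.9],
    [0, 0, 0.4, 0, 0, 0, 1],
    [0, 0, 0.8, 0, 0, 0, 1],
    [0, 0, 1, 0, 0, 0, 1],
    [0, 0, 1, 0, 0, 0, 1],
    [0, 0, 1, 0, 0, 0, 1],
    [0, 0, 1, 0, 0, 0, 1],
  ],
)

```text
t: 10.02
tool_pos: [0.7028, 0.0034, 0.1939]
ee_rot: [[-1.0, 0.015, 0.0], [0.015, 1.0, 0.0], [-0.0, 0.0, -1.0]]
wrist_force: [0.0, -0.1, -0.5]
opening: 0.0946
gripper_force: 0.0
```

arm_command(
  targets=[
    [0, 0, 1, 0, 0, 0, 1],
    [-0.34, -0.9, 1, 0, 0, -0.6, 1],
    [-0.34, -0.9, 0.8, 0, 0, -0.6, 1],
    [-0.34, -0.9, 0, 0, 0, -0.65, 1],
    [-0.34, -0.9, 0, 0, 0, -0.65, 1],
    [-0.34, -0.9, 0, 0, 0, -0.65, 1],
    [-0.34, -0.9, 0, 0, 0, -0.65, 1],
    [-0.34, -0.9, 0, 0, 0, -0.65, 1],
    [-0.34, -0.9, 0, 0, 0, -0.65, 1],
    [-0.34, -0.9, 0, 0, 0, -0.65, 1],
    [-0.34, -0.9, 0, 0, 0, -0.65, 1],
    [-0.34, -0.9, 0, 0, 0, -0.65, 1],
  ],
)

```text
t: 11.02
tool_pos: [0.6276, -0.1954, 0.249]
ee_rot: [[-0.75, 0.662, 0.0], [0.662, 0.75, -0.0], [-0.0, 0.0, -1.0]]
wrist_force: [-0.2, -0.4, -0.2]
opening: 0.0953
gripper_force: 0.0
```

Run:
```python
from h import *
s=st()
p,d=look('top',['dish_holder'])
for q in silhouettes('glass_dish','top'):
    P=cloud('top',d,q['mask'])*1000;print(round(q['p'],2),np.round(np.median(P,0)),np.round(cv2.minEnclosingCircle(np.float32(P[:,:2])),1) if 0 else np.round(P.min(0)),np.round(P.max(0)))
cv2.imwrite('pics/crop_d.png',cv2.resize(p[130:230,150:300],None,fx=5,fy=5))
```

```text
t 11.02 tcp [ 627.6 -195.4  249. ] yaw 138.58 z [ 5.e-04 -1.e-04 -1.e+00] open 95.3 F [-0.2 -0.4 -0.2] g 0.0 q6 -1.25
0.62 [ 633. -427.   15.] [ 613. -448.    3.] [ 654. -406.   22.]
0.62 [ 649. -324.   15.] [ 628. -344.    4.] [ 669. -302.   21.]
0.37 [ 555. -364.   69.] [ 535. -399.   30.] [ 577. -331.   74.]
```

View pics/crop_d.png

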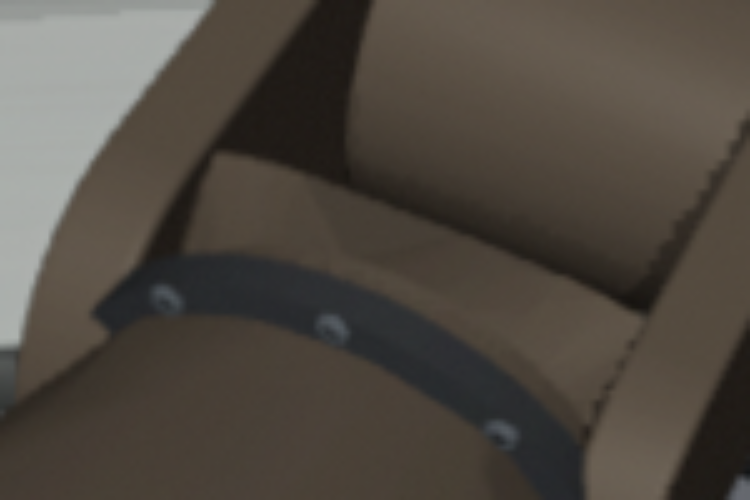

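The arm hides the dish holder in this crop, so I'll check it from the pile position.

arm_command(
  targets=[
    [-0.33, -0.9, 0, 0, 0, -0.66, 1],
    [-0.33, -0.9, 0, 0, 0, -0.66, 1],
    [-0.33, -0.9, 0, 0, 0, -0.66, 1],
    [-0.33, -0.9, 0, 0, 0, -0.66, 1],
    [-0.33, -0.9, 0, 0, 0, -0.66, 1],
    [-0.33, -0.9, 0, 0, 0, -0.66, 1],
    [-0.33, -0.9, 0, 0, 0, -0.66, 1],
    [-0.33, -0.9, 0, 0, 0, -0.66, 1],
    [-0.33, -0.9, 0, 0, 0, -0.66, 1],
    [-0.33, -0.9, 0, 0, 0, -0.66, 1],
    [-0.28, -0.9, 0, 0, 0, -0.66, 1],
    [0, 0, 0, 0, 0, 0, 1],
  ],
)

```text
t: 12.17
tool_pos: [0.5561, -0.3944, 0.2485]
ee_rot: [[-0.121, 0.993, 0.0], [0.993, 0.121, -0.001], [-0.001, 0.0, -1.0]]
wrist_force: [-0.3, -0.6, -0.3]
opening: 0.0953
gripper_force: 0.0
```

Run:
```python
from h import *
s=st()
look('wrist',['sanding_block','felt_wheel','polish_bar'],'w3.png')
p,d=look('top',['dish_holder','block_holder'])
for q in silhouettes('glass_dish','top'):
    P=cloud('top',d,q['mask'])*1000;print(round(q['p'],2),np.round(np.median(P,0)),np.round(P.min(0)),np.round(P.max(0)))
```

```text
t 12.17 tcp [ 556.1 -394.4  248.5] yaw 96.97 z [ 4.e-04 -7.e-04 -1.e+00] open 95.3 F [-0.3 -0.6 -0.3] g 0.0 q6 -0.84
wrist sanding_block 0.78 [191. 318.] z95 71.8 med [ 557.2 -360.3   70.6] top rect [ 557.6 -361.8] [33.7 66.2] -82.1 circ [ 557.3 -361.8]
wrist felt_wheel 0.93 [187. 346.] z95 48.6 med [ 576.9 -360.7   47.1] top rect [ 559.5 -359.6] [46.3 58.8] 3.9 circ [ 559.5 -361.5]
wrist polish_bar 0.58 [131. 324.] z95 33.7 med [ 557.3 -320.1   32.4] top rect [ 557.5 -323.1] [22.7 36.7] 0.8 circ [ 557.8 -324.1]
top dish_holder 0.87 [187. 205.] z95 9.1 med [698.9  -0.8   5.3] top rect [703.    2.7] [67.8 68.2] 44.5 circ [703.1   3.2]
top block_holder 0.56 [224. 284.] z95 8.3 med [ 600.8 -169.     4.5] top rect [ 601.2 -169.7] [60.5 89.7] 74.8 circ [ 600.1 -169.1]
0.9 [ 649. -323.   15.] [ 628. -344.    3.] [ 672. -302.   24.]
0.63 [703.   2.  18.] [681. -20.   9.] [723.  23.  25.]
```

View pics/w3.png

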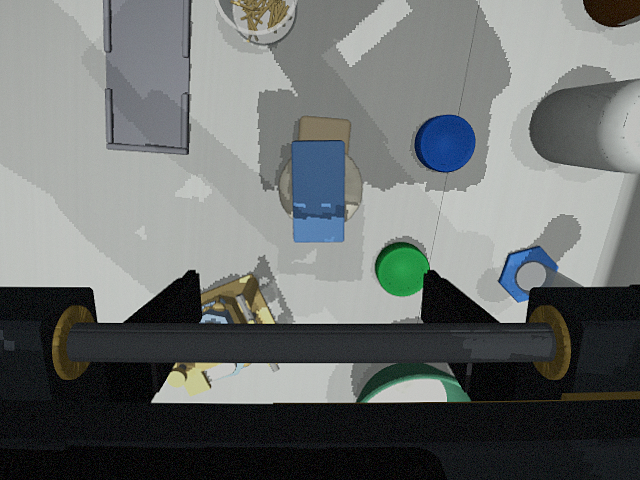

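The wrist view shows the bare block (318,191) on the wheel, and the top camera puts the dish at (703,2) in its holder. Now the block.

arm_command(
  targets=[
    [0.03, 0.8, 0, 0, 0, 0.15, 1],
    [0.04, 0.76, 0, 0, 0, 0, 1],
    [0, 0, -1, 0, 0, 0, 1],
    [0, 0, -1, 0, 0, 0, 1],
    [0, 0, -1, 0, 0, 0, 1],
    [0, 0, -1, 0, 0, 0, 1],
    [0, 0, -1, 0, 0, 0, 1],
    [0, 0, -0.7, 0, 0, 0, 1],
    [0, 0, -0.2, 0, 0, 0, 1],
    [0, 0, 0, 0, 0, 0, 0.6],
    [0, 0, 0, 0, 0, 0, 0.4],
    [0, 0, 0, 0, 0, 0, 0.2],
  ],
  grip_force=10,
)

```text
t: 13.57
tool_pos: [0.5583, -0.3612, 0.1315]
ee_rot: [[-0.14, 0.99, 0.001], [0.99, 0.14, -0.001], [-0.001, 0.001, -1.0]]
wrist_force: [-0.0, 0.1, -0.5]
opening: 0.0801
gripper_force: 0.0
```

arm_command(
  targets=[
    [0, 0, 0, 0, 0, 0, 0],
    [0, 0, 0, 0, 0, 0, 0],
    [0, 0, 0, 0, 0, 0, 0],
    [0, 0, 0, 0, 0, 0, 0],
    [0, 0, 0, 0, 0, 0, 0],
    [0, 0, 0, 0, 0, 0, 0],
    [0, 0, 0, 0, 0, 0, 0],
    [0, 0, 0, 0, 0, 0, 0],
    [0, 0, 0, 0, 0, 0, 0],
    [0, 0, 0, 0, 0, 0, 0],
    [0, 0, 0, 0, 0, 0, 0],
  ],
)

```text
t: 14.48
tool_pos: [0.5579, -0.3614, 0.1303]
ee_rot: [[-0.14, 0.99, 0.0], [0.99, 0.14, -0.0], [-0.0, 0.0, -1.0]]
wrist_force: [0.3, -0.0, 0.2]
opening: 0.0341
gripper_force: 10.0
```

arm_command(
  targets=[
    [0, 0, 0.3, 0, 0, 0, 0],
    [0, 0, 0.7, 0, 0, 0, 0],
    [0, 0, 1, 0, 0, 0, 0],
    [0, 0, 1, 0, 0, 0, 0],
    [0, 0.4, 1, 0, 0, 0, 0],
    [0.2, 0.9, 0, 0, 0, -0.4, 0],
    [0.25, 0.9, 0, 0, 0, -0.4, 0],
    [0.25, 0.9, 0, 0, 0, -0.5, 0],
    [0.25, 0.9, 0, 0, 0, -0.5, 0],
    [0.25, 0.9, 0, 0, 0, -0.5, 0],
    [0.25, 0.9, 0, 0, 0, -0.5, 0],
    [0.25, 0.9, 0, 0, 0, -0.5, 0],
  ],
)

```text
t: 15.48
tool_pos: [0.5921, -0.2265, 0.2107]
ee_rot: [[0.191, 0.982, 0.0], [0.982, -0.191, -0.0], [-0.0, 0.0, -1.0]]
wrist_force: [-0.6, -0.2, 0.7]
opening: 0.0342
gripper_force: 10.0
```

arm_command(
  targets=[
    [0.25, 0.9, 0, 0, 0, -0.5, 0],
    [0.2, 0.9, 0, 0, 0, -0.34, 0],
    [0, 0.7, 0, 0, 0, 0, 0],
    [0, 0, 0, 0, 0, 0, 0],
    [0, 0, 0, 0, 0, 0, 0],
  ],
)

```text
t: 15.9
tool_pos: [0.6009, -0.177, 0.2106]
ee_rot: [[0.268, 0.963, 0.0], [0.963, -0.268, -0.0], [-0.0, 0.0, -1.0]]
wrist_force: [0.2, 0.5, -0.9]
opening: 0.0343
gripper_force: 10.0
```

Run:
```python
from h import *
s=st()
look('wrist',['sanding_block','block_holder'])
```

```text
t 15.9 tcp [ 600.9 -177.   210.6] yaw 74.44 z [ 3.e-04 -3.e-04 -1.e+00] open 34.3 F [ 0.2  0.5 -0.9] g 10.0 q6 -0.12
wrist sanding_block 0.63 [284. 311.] z95 151.9 med [ 602.3 -167.7  150.8] top rect [ 599.8 -180.5] [34.  66.8] 74.4 circ [ 599.8 -180.1]
wrist block_holder 0.75 [185. 306.] z95 8.7 med [ 606.7 -148.6    5.2] top rect [ 605.9 -151.3] [55.6 59.4] -15.0 circ [ 605.5 -151.5]
```

arm_command(
  targets=[
    [0.05, 0.55, -0.5, 0, 0, 0, 0],
    [0, 0, -1, 0, 0, 0, 0],
    [0, 0, -1, 0, 0, 0, 0],
    [0, 0, -1, 0, 0, 0, 0],
    [0, 0, -1, 0, 0, 0, 0],
    [0, 0, -0.9, 0, 0, 0, 0],
    [0, 0, -0.4, 0, 0, 0, 0],
    [0, 0, -0.2, 0, 0, 0, 0],
    [0, 0, -0.1, 0, 0, 0, 0],
    [0, 0, 0, 0, 0, 0, 0],
    [0, 0, 0, 0, 0, 0, 0],
  ],
)

```text
t: 16.97
tool_pos: [0.6022, -0.1665, 0.0891]
ee_rot: [[0.271, 0.963, 0.001], [0.963, -0.271, -0.0], [-0.0, 0.001, -1.0]]
wrist_force: [-0.1, -0.3, 0.1]
opening: 0.0344
gripper_force: 10.0
```

arm_command(
  targets=[
    [0, 0, 0, 0, 0, 0, 0.4],
    [0, 0, 0, 0, 0, 0, 0.45],
    [0, 0, 0, 0, 0, 0, 0.5],
    [0, 0, 0, 0, 0, 0, 0.6],
    [0, 0, 0, 0, 0, 0, 0.7],
    [0, 0, 0, 0, 0, 0, 0.7],
    [0, 0, 0.4, 0, 0, 0, 0.7],
    [0, 0, 0.8, 0, 0, 0, 0.8],
    [0, 0, 1, 0, 0, 0, 0.9],
    [0, 0, 1, 0, 0, 0, 1],
    [0, 0, 1, 0, 0, 0, 1],
    [0, 0, 1, 0, 0, 0, 1],
  ],
)

```text
t: 17.97
tool_pos: [0.6018, -0.1664, 0.1938]
ee_rot: [[0.271, 0.963, 0.0], [0.963, -0.271, -0.0], [-0.0, 0.0, -1.0]]
wrist_force: [0.2, -0.8, -0.0]
opening: 0.0925
gripper_force: 0.0
```

arm_command(
  targets=[
    [0, 0, 1, 0, 0, 0, 1],
    [-0.18, -0.88, 1, 0, 0, 0.24, 1],
    [-0.18, -0.88, 0.3, 0, 0, 0.24, 1],
    [-0.18, -0.88, 0, 0, 0, 0.24, 1],
    [-0.18, -0.88, 0, 0, 0, 0.24, 1],
    [-0.18, -0.88, 0, 0, 0, 0.24, 1],
    [-0.18, -0.88, 0, 0, 0, 0.24, 1],
    [-0.18, -0.88, 0, 0, 0, 0.24, 1],
    [-0.18, -0.88, 0, 0, 0, 0.24, 1],
    [-0.18, -0.88, 0, 0, 0, 0.24, 1],
    [-0.18, -0.88, 0, 0, 0, 0.24, 1],
    [-0.18, -0.88, 0, 0, 0, 0.24, 1],
  ],
)

```text
t: 18.97
tool_pos: [0.562, -0.3608, 0.2389]
ee_rot: [[0.009, 1.0, 0.0], [1.0, -0.009, -0.0], [-0.0, 0.0, -1.0]]
wrist_force: [-0.1, 0.3, -0.5]
opening: 0.0953
gripper_force: 0.0
```

arm_command(
  targets=[
    [-0.18, -0.88, 0, 0, 0, 0.24, 1],
    [-0.1, -0.88, 0, 0, 0, 0.24, 1],
    [0, 0, 0, 0, 0, 0, 1],
    [0, 0, 0, 0, 0, 0, 1],
  ],
)

```text
t: 19.3
tool_pos: [0.5563, -0.3956, 0.2385]
ee_rot: [[-0.036, 0.999, 0.0], [0.999, 0.036, 0.0], [0.0, 0.0, -1.0]]
wrist_force: [-0.4, 0.6, -0.8]
opening: 0.0948
gripper_force: 0.0
```

Run:
```python
from h import *
s=st()
look('wrist',['felt_wheel','polish_bar'],'w4.png')
look('top',['felt_wheel','sanding_block','block_holder','wheel_holder','bar_holder','pin_pot'])
```

```text
t 19.3 tcp [ 556.3 -395.6  238.5] yaw 92.08 z [ 1.e-04  1.e-04 -1.e+00] open 94.8 F [-0.4  0.6 -0.8] g 0.0 q6 -0.75
wrist felt_wheel 0.66 [186. 316.] z95 48.6 med [ 559.  -362.    47.2] top rect [ 559.1 -362.7] [58.1 59.3] -87.9 circ [ 559.5 -362.8]
top block_holder 0.9 [230. 278.] z95 9.0 med [ 594.1 -167.2    4.8] top rect [ 600.8 -170. ] [59.5 88.9] 75.0 circ [ 600.6 -170.3]
top wheel_holder 0.92 [298. 278.] z95 8.3 med [ 444.2 -156.2    4.2] top rect [ 452.1 -167.6] [ 67.1 112.8] -51.0 circ [ 444.9 -175.9]
top pin_pot 0.84 [266. 317.] z95 51.2 med [ 507.6 -241.1   14.9] top rect [ 507.4 -240.5] [39.3 49.2] -50.2 circ [ 502.6 -244.3]
```

View pics/w4.png

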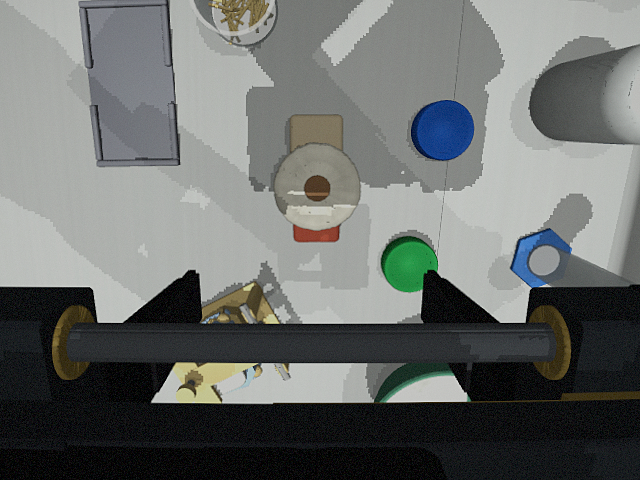

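The wrist view shows the wheel lying flat (317,187) on the bar, at (559,-363). I grasp it across x.

arm_command(
  targets=[
    [0.07, 0.8, 0, 0, 0, 0, 1],
    [0.07, 0.8, 0, 0, 0, 0, 1],
    [0, 0, -1, 0, 0, 0, 1],
    [0, 0, -1, 0, 0, 0, 1],
    [0, 0, -1, 0, 0, 0, 1],
    [0, 0, -1, 0, 0, 0, 1],
    [0, 0, -1, 0, 0, 0, 1],
    [0, 0, -0.8, 0, 0, 0, 1],
    [0, 0, -0.4, 0, 0, 0, 1],
    [0, 0, 0, 0, 0, 0, 0.8],
    [0, 0, 0, 0, 0, 0, 0.6],
    [0, 0, 0, 0, 0, 0, 0.4],
  ],
  grip_force=10,
)

```text
t: 20.8
tool_pos: [0.56, -0.363, 0.1155]
ee_rot: [[-0.038, 0.999, 0.001], [0.999, 0.038, -0.001], [-0.001, 0.001, -1.0]]
wrist_force: [0.2, -0.5, 0.7]
opening: 0.0802
gripper_force: 0.0
```

arm_command(
  targets=[
    [0, 0, 0, 0, 0, 0, 0.2],
    [0, 0, 0, 0, 0, 0, 0],
    [0, 0, 0, 0, 0, 0, 0],
    [0, 0, 0, 0, 0, 0, 0],
    [0, 0, 0, 0, 0, 0, 0],
    [0, 0, 0, 0, 0, 0, 0],
    [0, 0, 0, 0, 0, 0, 0],
  ],
)

```text
t: 21.38
tool_pos: [0.5597, -0.3633, 0.115]
ee_rot: [[-0.038, 0.999, 0.001], [0.999, 0.038, -0.001], [-0.001, 0.001, -1.0]]
wrist_force: [-0.3, 0.7, 6.2]
opening: 0.0618
gripper_force: 10.0
```

arm_command(
  targets=[
    [0, 0, 0.2, 0, 0, 0, 0],
    [0, 0, 0.3, 0, 0, 0, 0],
    [0, 0, 0.5, 0, 0, 0, 0],
    [0, 0, 1, 0, 0, 0, 0],
    [0, 0, 1, 0, 0, 0, 0],
    [0, 0, 1, 0, 0, 0, 0],
    [0, 0, 1, 0, 0, 0, 0],
    [-0.55, 0.9, 0, 0, 0, 0, 0],
    [-0.55, 0.9, 0, 0, 0, 0, 0],
    [-0.55, 0.9, 0, 0, 0, 0, 0],
    [-0.55, 0.9, 0, 0, 0, 0, 0],
    [-0.55, 0.9, 0, 0, 0, 0, 0],
  ],
)

```text
t: 22.38
tool_pos: [0.5039, -0.2724, 0.2151]
ee_rot: [[-0.038, 0.999, 0.001], [0.999, 0.038, -0.0], [-0.0, 0.001, -1.0]]
wrist_force: [0.3, -0.7, -1.2]
opening: 0.0614
gripper_force: 10.0
```

arm_command(
  targets=[
    [-0.55, 0.9, 0, 0, 0, 0, 0],
    [-0.55, 0.9, 0, 0, 0, 0, 0],
    [-0.55, 0.9, 0, 0, 0, 0, 0],
    [-0.55, 0.9, 0, 0, 0, 0, 0],
    [-0.55, 0.9, 0, 0, 0, 0, 0],
    [-0.5, 0.4, 0, 0, 0, 0, 0],
    [0, 0, 0, 0, 0, 0, 0],
    [0, 0, 0, 0, 0, 0, 0],
  ],
)

```text
t: 23.05
tool_pos: [0.4398, -0.1753, 0.2151]
ee_rot: [[-0.038, 0.999, 0.001], [0.999, 0.038, -0.001], [-0.001, 0.001, -1.0]]
wrist_force: [0.8, -0.0, -0.4]
opening: 0.0612
gripper_force: 10.0
```

Run:
```python
from h import *
s=st()
look('wrist',['felt_wheel','wheel_holder'],'w5.png')
look('top',['polish_bar','felt_wheel','sanding_block','block_holder','wheel_holder','bar_holder','pin_pot'])
```

```text
t 23.05 tcp [ 439.8 -175.3  215.1] yaw 92.2 z [ 1.4e-03 -8.0e-04 -1.0e+00] open 61.2 F [ 0.8 -0.  -0.4] g 10.0 q6 -0.56
wrist felt_wheel 0.56 [285. 310.] z95 148.2 med [ 439.7 -167.1  147. ] top rect [ 439.5 -173. ] [53.2 55.5] 39.2 circ [ 440.4 -175.3]
wrist wheel_holder 0.84 [196. 310.] z95 8.4 med [ 437.8 -152.4    4.9] top rect [ 438.1 -152.4] [70.2 86.2] 2.6 circ [ 438.3 -160.5]
top polish_bar 0.59 [240. 373.] z95 33.5 med [ 556. -360.   31.] top rect [ 557.1 -361.4] [35.6 90.5] -86.4 circ [ 556.1 -361.1]
top sanding_block 0.64 [220. 280.] z95 29.4 med [ 599.  -172.9   26.3] top rect [ 600.9 -171.2] [33.9 64.8] 73.9 circ [ 599.7 -171.5]
top block_holder 0.68 [231. 279.] z95 9.1 med [ 592.  -163.6    5. ] top rect [ 600.4 -169.4] [58.7 89.9] 74.8 circ [ 599.4 -169.3]
top bar_holder 0.81 [304. 344.] z95 8.2 med [ 418.1 -301.5    4.3] top rect [ 418.4 -299.5] [ 65.7 117.5] -87.2 circ [ 419.5 -299.3]
top pin_pot 0.87 [268. 320.] z95 51.9 med [ 503.6 -245.2   15.3] top rect [ 501.9 -246.2] [50.4 53.1] 25.1 circ [ 501.7 -245. ]
```

arm_command(
  targets=[
    [-0.12, 0.62, -0.5, 0, 0, 0, 0],
    [0, 0, -1, 0, 0, 0, 0],
    [0, 0, -1, 0, 0, 0, 0],
    [0, 0, -1, 0, 0, 0, 0],
    [0, 0, -1, 0, 0, 0, 0],
    [0, 0, -1, 0, 0, 0, 0],
    [0, 0, -0.5, 0, 0, 0, 0],
    [0, 0, -0.2, 0, 0, 0, 0],
    [0, 0, -0.1, 0, 0, 0, 0],
    [0, 0, 0, 0, 0, 0, 0],
    [0, 0, 0, 0, 0, 0, 0],
  ],
)

```text
t: 24.52
tool_pos: [0.4373, -0.1629, 0.0888]
ee_rot: [[-0.038, 0.999, 0.001], [0.999, 0.038, -0.0], [-0.0, 0.001, -1.0]]
wrist_force: [0.1, -0.1, -0.1]
opening: 0.0617
gripper_force: 10.0
```

arm_command(
  targets=[
    [0, 0, 0, 0, 0, 0, 0.65],
    [0, 0, 0, 0, 0, 0, 0.7],
    [0, 0, 0, 0, 0, 0, 0.75],
    [0, 0, 0, 0, 0, 0, 0.8],
    [0, 0, 0, 0, 0, 0, 0.9],
    [0, 0, 0, 0, 0, 0, 1],
    [0, 0, 0.4, 0, 0, 0, 1],
    [0, 0, 0.8, 0, 0, 0, 1],
    [0, 0, 1, 0, 0, 0, 1],
    [0, 0, 1, 0, 0, 0, 1],
    [0, 0, 1, 0, 0, 0, 1],
    [0, 0, 1, 0, 0, 0, 1],
  ],
)

```text
t: 25.52
tool_pos: [0.4369, -0.1627, 0.1938]
ee_rot: [[-0.038, 0.999, 0.0], [0.999, 0.038, -0.0], [-0.0, 0.0, -1.0]]
wrist_force: [-0.1, -0.0, -0.2]
opening: 0.095
gripper_force: 0.0
```

arm_command(
  targets=[
    [0.46, -0.9, 0.5, 0, 0, 0, 1],
    [0.46, -0.9, 0.5, 0, 0, 0, 1],
    [0.46, -0.9, 0, 0, 0, 0, 1],
    [0.46, -0.9, 0, 0, 0, 0, 1],
    [0.46, -0.9, 0, 0, 0, 0, 1],
    [0.46, -0.9, 0, 0, 0, 0, 1],
    [0.46, -0.9, 0, 0, 0, 0, 1],
    [0.46, -0.9, 0, 0, 0, 0, 1],
    [0.46, -0.9, 0, 0, 0, 0, 1],
    [0.46, -0.9, 0, 0, 0, 0, 1],
    [0.46, -0.9, 0, 0, 0, 0, 1],
    [0.46, -0.9, 0, 0, 0, 0, 1],
  ],
)

```text
t: 26.52
tool_pos: [0.5477, -0.3796, 0.2129]
ee_rot: [[-0.038, 0.999, -0.0], [0.999, 0.038, 0.0], [0.0, -0.0, -1.0]]
wrist_force: [0.4, 0.5, -0.5]
opening: 0.0952
gripper_force: 0.0
```

arm_command(
  targets=[
    [0.46, -0.8, 0, 0, 0, 0.1, 1],
    [0, 0, 0, 0, 0, 0, 1],
    [0, 0, 0, 0, 0, 0, 1],
  ],
)

```text
t: 26.77
tool_pos: [0.5565, -0.395, 0.2122]
ee_rot: [[-0.047, 0.999, -0.0], [0.999, 0.047, 0.0], [0.0, -0.0, -1.0]]
wrist_force: [-0.1, 0.7, 0.1]
opening: 0.0948
gripper_force: 0.0
```

Run:
```python
from h import *
s=st()
look('wrist',['polish_bar'],'w6.png')
look('top',['felt_wheel','wheel_holder','bar_holder'])
```

```text
t 26.77 tcp [ 556.5 -395.   212.2] yaw 92.71 z [-3.e-04  4.e-04 -1.e+00] open 94.8 F [-0.1  0.7  0.1] g 0.0 q6 -0.76
wrist polish_bar 0.7 [178. 316.] z95 33.7 med [ 558.  -355.2   32.5] top rect [ 558.2 -359.5] [36.5 90.3] -87.8 circ [ 558.5 -359.2]
top felt_wheel 0.78 [300. 281.] z95 21.0 med [ 439.9 -164.2   18.2] top rect [ 450.9 -179.2] [50.2 94.5] -52.4 circ [ 443.9 -185. ]
top wheel_holder 0.89 [292. 271.] z95 9.0 med [ 453.2 -144.1    4.9] top rect [ 445.8 -160.9] [69.  94.7] -51.4 circ [ 440.1 -169.3]
```

View pics/w6.png

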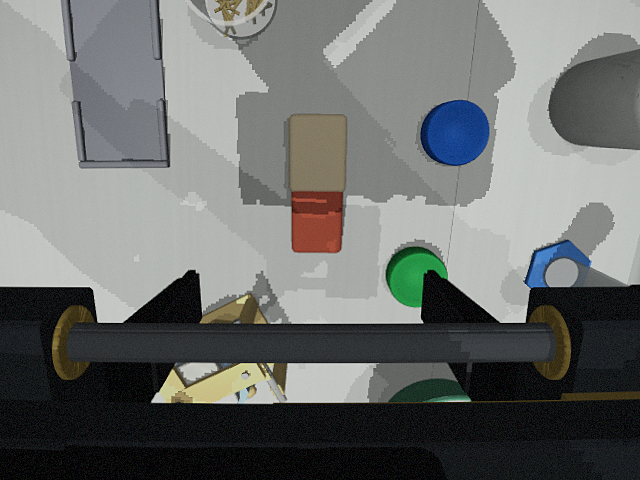

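The wrist view shows the bar alone (318,183), at (558,-360). I grasp it at its middle.

arm_command(
  targets=[
    [0.05, 0.9, 0, 0, 0, 0, 1],
    [0.03, 0.82, 0, 0, 0, 0, 1],
    [0, 0, -1, 0, 0, 0, 1],
    [0, 0, -1, 0, 0, 0, 1],
    [0, 0, -1, 0, 0, 0, 1],
    [0, 0, -1, 0, 0, 0, 1],
    [0, 0, -1, 0, 0, 0, 1],
    [0, 0, -0.9, 0, 0, 0, 1],
    [0, 0, -0.4, 0, 0, 0, 1],
    [0, 0, 0, 0, 0, 0, 0.6],
    [0, 0, 0, 0, 0, 0, 0.4],
    [0, 0, 0, 0, 0, 0, 0.2],
  ],
  grip_force=25,
)

```text
t: 28.07
tool_pos: [0.5587, -0.3604, 0.0875]
ee_rot: [[-0.048, 0.999, 0.001], [0.999, 0.048, -0.001], [-0.001, 0.001, -1.0]]
wrist_force: [-0.0, 0.7, 1.6]
opening: 0.0805
gripper_force: 0.0
```

arm_command(
  targets=[
    [0, 0, 0, 0, 0, 0, 0],
    [0, 0, 0, 0, 0, 0, 0],
    [0, 0, 0, 0, 0, 0, 0],
    [0, 0, 0, 0, 0, 0, 0],
    [0, 0, 0, 0, 0, 0, 0],
    [0, 0, 0, 0, 0, 0, 0],
    [0, 0, 0, 0, 0, 0, 0],
    [0, 0, 0, 0, 0, 0, 0],
    [0, 0, 0, 0, 0, 0, 0],
    [0, 0, 0, 0, 0, 0, 0],
    [0, 0, 0, 0, 0, 0, 0],
  ],
)

```text
t: 28.98
tool_pos: [0.5583, -0.3604, 0.0863]
ee_rot: [[-0.048, 0.999, 0.0], [0.999, 0.048, -0.0], [-0.0, 0.0, -1.0]]
wrist_force: [-0.1, -0.2, 1.0]
opening: 0.0372
gripper_force: 25.0
```

arm_command(
  targets=[
    [0, 0, 0.3, 0, 0, 0, 0],
    [0, 0, 0.7, 0, 0, 0, 0],
    [0, 0, 1, 0, 0, 0, 0],
    [0, 0, 1, 0, 0, 0, 0],
    [0, 0, 1, 0, 0, 0, 0],
    [-0.5, 0.3, 0.5, 0, 0, 0, 0],
    [-0.9, 0.4, 0, 0, 0, 0, 0],
    [-0.9, 0.4, 0, 0, 0, 0, 0],
    [-0.9, 0.4, 0, 0, 0, 0, 0],
    [-0.9, 0.4, 0, 0, 0, 0, 0],
    [-0.9, 0.4, 0, 0, 0, 0, 0],
    [-0.9, 0.4, 0, 0, 0, 0, 0],
  ],
)

```text
t: 29.98
tool_pos: [0.4395, -0.3059, 0.1774]
ee_rot: [[-0.048, 0.999, 0.001], [0.999, 0.048, -0.001], [-0.001, 0.001, -1.0]]
wrist_force: [0.1, -0.4, -1.2]
opening: 0.0368
gripper_force: 25.0
```

arm_command(
  targets=[
    [-0.9, 0.2, 0, 0, 0, 0, 0],
    [-0.2, 0, 0, 0, 0, 0, 0],
    [0, 0, 0, 0, 0, 0, 0],
    [0, 0, 0, 0, 0, 0, 0],
  ],
)

```text
t: 30.32
tool_pos: [0.419, -0.303, 0.1771]
ee_rot: [[-0.047, 0.999, 0.001], [0.999, 0.047, -0.001], [-0.001, 0.001, -1.0]]
wrist_force: [0.9, -0.4, -2.4]
opening: 0.0374
gripper_force: 25.0
```

Run:
```python
from h import *
s=st()
look('wrist',['polish_bar','bar_holder'],'w7.png')
```

```text
t 30.32 tcp [ 419.  -303.   177.1] yaw 92.72 z [ 0.0014 -0.0012 -1.    ] open 37.4 F [ 0.9 -0.4 -2.4] g 25.0 q6 -0.8
wrist polish_bar 0.69 [272. 311.] z95 123.8 med [ 418.5 -284.6  122.7] top rect [ 418.8 -299.1] [37.  83.2] -87.5 circ [ 419.3 -299.2]
wrist bar_holder 0.89 [165. 309.] z95 8.6 med [ 416.5 -254.3    5. ] top rect [ 416.9 -257.6] [37.9 63.6] 2.7 circ [ 417.  -257.7]
```

arm_command(
  targets=[
    [-0.05, 0.2, -0.5, 0, 0, 0, 0],
    [0, 0, -1, 0, 0, 0, 0],
    [0, 0, -1, 0, 0, 0, 0],
    [0, 0, -1, 0, 0, 0, 0],
    [0, 0, -0.5, 0, 0, 0, 0],
    [0, 0, -0.2, 0, 0, 0, 0],
    [0, 0, -0.15, 0, 0, 0, 0],
    [0, 0, 0, 0, 0, 0, 0],
    [0, 0, 0, 0, 0, 0, 0],
  ],
)

```text
t: 31.22
tool_pos: [0.4177, -0.2986, 0.0899]
ee_rot: [[-0.048, 0.999, 0.001], [0.999, 0.048, -0.001], [-0.001, 0.001, -1.0]]
wrist_force: [0.4, -0.1, -1.7]
opening: 0.0372
gripper_force: 25.0
```

arm_command(
  targets=[
    [0, 0, 0, 0, 0, 0, 0.4],
    [0, 0, 0, 0, 0, 0, 0.45],
    [0, 0, 0, 0, 0, 0, 0.5],
    [0, 0, 0, 0, 0, 0, 0.6],
    [0, 0, 0, 0, 0, 0, 0.7],
    [0, 0, 0, 0, 0, 0, 0.7],
    [0, 0, 0.4, 0, 0, 0, 0.7],
    [0, 0, 0.8, 0, 0, 0, 0.8],
    [0, 0, 1, 0, 0, 0, 0.9],
    [0, 0, 1, 0, 0, 0, 1],
    [0, 0, 1, 0, 0, 0, 1],
    [0, 0, 1, 0, 0, 0, 1],
  ],
)

```text
t: 32.22
tool_pos: [0.4172, -0.2983, 0.1948]
ee_rot: [[-0.048, 0.999, 0.0], [0.999, 0.048, -0.0], [-0.0, 0.0, -1.0]]
wrist_force: [0.8, -0.8, 0.9]
opening: 0.0926
gripper_force: 0.0
```

arm_command(
  targets=[
    [0, 0, 1, 0, 0, 0, 1],
    [0, -1, 1, 0, 0, 0, 1],
    [0, -1, 1, 0, 0, 0, 1],
    [0, -1, 0, 0, 0, 0, 1],
    [0, -1, 0, 0, 0, 0, 1],
    [0, -1, 0, 0, 0, 0, 1],
    [0, -1, 0, 0, 0, 0, 1],
    [0, -1, 0, 0, 0, 0, 1],
    [0, -1, 0, 0, 0, 0, 1],
    [0, -1, 0, 0, 0, 0, 1],
    [0, 0, 0, 0, 0, 0, 1],
    [0, 0, 0, 0, 0, 0, 1],
  ],
)

```text
t: 33.22
tool_pos: [0.4169, -0.4786, 0.2533]
ee_rot: [[-0.047, 0.999, -0.0], [0.999, 0.047, 0.0], [0.0, -0.0, -1.0]]
wrist_force: [0.0, 0.9, -0.2]
opening: 0.095
gripper_force: 0.0
```

Run:
```python
from h import *
s=st()
p,d=look('top',NAMES,'top9.png',1)
for q in silhouettes('glass_dish','top'):
    P=cloud('top',d,q['mask'])*1000;print(round(q['p'],2),np.round(np.median(P,0)),np.round(P.min(0)),np.round(P.max(0)))
cv2.imwrite('pics/end.png',cv2.resize(p[150:350,160:400],None,fx=3,fy=3))
```

```text
t 33.22 tcp [ 416.9 -478.6  253.3] yaw 92.69 z [-1.e-04  4.e-04 -1.e+00] open 95.0 F [ 0.   0.9 -0.2] g 0.0 q6 -1.01
top glass_dish 0.89 [176. 201.] z95 22.6 med [702.2   1.   17.8] top rect [702.1   2. ] [41.7 43. ] 88.8 circ [701.8   1.4]
top sanding_block 0.78 [221. 281.] z95 29.0 med [ 599.3 -173.    26.5] top rect [ 600.5 -171.5] [33.2 64.1] 74.3 circ [ 601.1 -172.1]
top felt_wheel 0.81 [301. 281.] z95 21.1 med [ 436.5 -168.3   18.2] top rect [ 437.2 -167.8] [55.9 57.8] 43.2 circ [ 436.4 -166.5]
top polish_bar 0.65 [309. 345.] z95 36.6 med [ 417.8 -299.2   33.9] top rect [ 416.4 -300.5] [36.5 90.3] -89.3 circ [ 418.  -300.1]
top dish_holder 0.91 [172. 212.] z95 19.2 med [702.4  -6.5   5.9] top rect [705.8  -1.8] [33.6 42.6] 41.6 circ [702.7   0.9]
top block_holder 0.65 [228. 281.] z95 9.5 med [ 594.4 -168.7    4.7] top rect [ 601.  -169.1] [60.3 90.9] 75.1 circ [ 600.4 -169.7]
top wheel_holder 0.89 [293. 272.] z95 10.2 med [ 440.8 -157.1    5.2] top rect [ 437.4 -163.1] [86.4 86.9] 89.5 circ [ 438.2 -163.1]
top bar_holder 0.77 [298. 345.] z95 9.0 med [ 427.5 -299.7    4.8] top rect [ 418.5 -299.3] [ 65.6 117.2] -87.3 circ [ 418.3 -298.9]
top pin_pot 0.73 [267. 318.] z95 51.5 med [ 502.2 -245.3   15.1] top rect [ 502.  -245.9] [50.4 51.8] 43.7 circ [ 501.6 -245.8]
top articulator 0.95 [268. 438.] z95 65.8 med [ 497.7 -481.    53.8] top rect [ 499.5 -490.4] [56.2 68.9] 36.8 circ [ 498.4 -487.1]
0.89 [702.   1.  18.] [681. -20.   2.] [723.  23.  25.]
0.74 [ 634. -428.   15.] [ 613. -448.   -0.] [ 654. -406.   21.]
0.54 [ 649. -323.   15.] [ 628. -344.    3.] [ 671. -302.   22.]
0.37 [701.  -3.   6.] [669. -32.  -3.] [741.  36.  24.]
```

View pics/end.png

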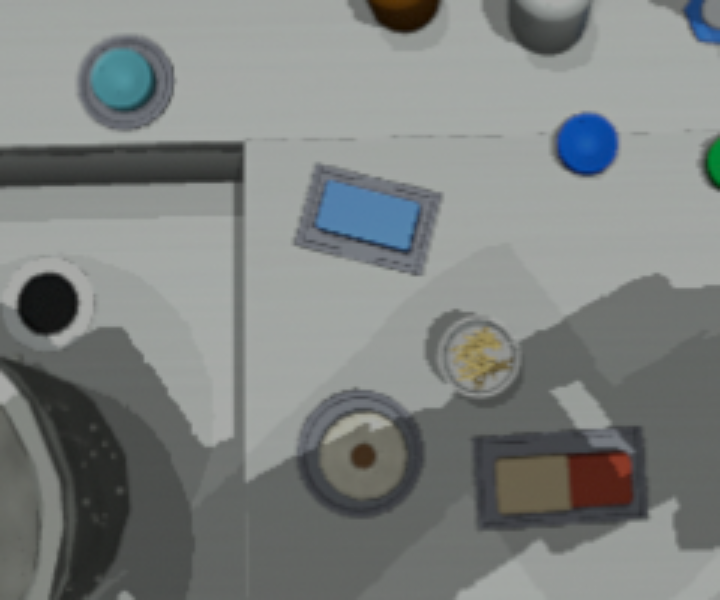

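All four things lie flat inside their pockets: dish (123,80), block (367,215), wheel (362,455), bar (565,482). The pot and articulator haven't moved, and the gripper is clear.

```bash
python3 -c "
from workcell import job_done;print(job_done())"
```

```text
the job is handed in; nothing more can be done
None
```

The job is handed in at about 33 s, with no verdict returned: by the last top view all four things lie flat in their own holders within about 5 mm of centre, the pot and articulator have not been shoved, and the gripper is clear.

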